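# Isolate the drum carder and tag it

### The job

Make the powered wool carder safe before it is cleaned: first turn the red lever on the grey isolator box from on (green mark) fully round to off (red mark). Then turn the swivel hook on the stand until it faces the way the white arrow on its base points, and after that take the red tag out of its rack and hang it by its opening on the hook, let go and hanging still. Leave the green tag and everything else on the table as they are.

Things in the scene. Friction and masses are not known exactly. Their poses are not given: they have to be found in the camera images.
- isolator: Grey box 120 x 120 x 80 mm high with a yellow top, fixed; origin at the centre of its underside. A red lever on top turns about the vertical axis through the box's centre: a bar 16 mm wide, from the black hub (radius 19 mm) out to 68 mm from the axis, flanks 90 to 118 mm above the table, white stripe on its outer end. Off: lever along the box's +y (red mark). On: along its -x (green mark).
- iso_handle (a joint): Angle of the isolator's lever about the vertical, counter-clockwise from above positive: 0 = off (lever along the box's +y), 1.571 = on (lever along its -x). An over-centre mechanism holds it in either detent; pushing it past the middle takes up to about 0.16 N m (3 N at the lever's end); beyond the middle it snaps to the other detent by itself.
- hook_stand: Dark round base (radius 55 mm, 12 mm thick), fixed, with a thin post (radius 8 mm) and a brass swivel hook on top; origin at the centre of the underside. A white arrow on the base points along the stand's -x, its front. The hook turns about the post's axis on a collar of radius 12 mm, 160 to 184 mm above the table.
- hook (a joint): Angle of the swivel hook about the vertical, counter-clockwise from above positive: 0 (or 6.283, a full turn) = hook faces the front, along the arrow. It turns all the way round without stops and stays where it is left by friction of 0.06 N m (1.3 N pushed 45 mm from the axis).
- hook_seat (a point): Point on top of the hook's arm where the tag should hang, 45 mm from the post's axis, 176 mm above the table; its frame turns with the hook, x pointing from the hook's tip back to the post. The arm is a level round bar 8 mm thick, axis 172 mm above the table; 72 mm from the post's axis it bends up into a lip that ends 82 mm from the axis and 186 mm above the table.
- red_tag_centre (a point): Centre of the loose red tag, 40 to 85 g: upright plate 8 mm thick (its x), 56 wide (y), 146 tall (z), same on both faces. It stands in a rack slot, lower edge 6 mm above the table. Opening 36 mm wide, from 23 mm below to 19 mm above the centre; over it a 10 mm crossbar, then a grip tab 28 mm wide from 29 to 73 mm above the centre.
- rack: Light wooden rack 56 x 190 x 30 mm high fixed to the table, origin at the centre of its underside, long along its y. It has two slots, 10 mm wide in x and 60 mm long in y, floor 6 mm up, centred 48 mm either side of the middle; one holds the red tag, the other the green tag (either way).
- green_tag_centre (a point): Centre of the green tag, same shape as the red one, in the other slot of the rack. Leave it alone.
- bobbin: Wooden bobbin standing on end, 60 mm across, 90 mm high, origin at the centre of its underside. Leave it alone.
- brush: Blue flick brush lying down, 170 mm long along its x, 100 mm wide, about 28 mm high. Leave it alone.
- cutter: White and orange hand cutter lying down, 160 mm long along its x, 48 mm wide, 20 mm high. Leave it alone.
- oil: Small amber bottle, 54 mm across, 130 mm high, origin at the centre of its underside. Leave it alone.
- mug: Blue mug, 80 mm across, 90 mm high, origin at the centre of its underside. Leave it alone.
- carder: Wooden hand carder lying down, 110 x 200 mm with a 120 mm handle to its -x, 31 mm high. Leave it alone.
There are look-alikes about, which are no part of the job. There is more than one size of the part that bears red_tag_centre; the job needs the middle-sized.

How it is judged (in metres and radians):
On the way, in this order (a step that is already met when the one before it is completed fails the run):
1. the isolator lever is turned to off (value of joint iso_handle below 0.15 rad), for 0.2 s.
2. the swivel hook faces the way of the arrow (x of hook_seat in the frame of hook_stand below 0 m and y of hook_seat in the frame of hook_stand between -0.0145 and 0.0145 m), for 0.2 s.
3. the red tag hangs on the hook (x of red_tag_centre in the frame of hook_seat between -0.034 and 0.032 m and y of red_tag_centre in the frame of hook_seat between -0.018 and 0.018 m and z of red_tag_centre in the frame of hook_seat between -0.027 and -0.012 m and angle between red_tag_centre's own z axis and vertical below 0.3 rad and distance of red_tag_centre from where it was at the start of the episode above 0.08 m), for 0.2 s.
At the end, for the whole second after the job is handed in: The isolator lever is at off (within 0.15 rad), the hook faces the way of the arrow (within about 0.32 rad), and the red tag hangs on the hook's arm by its opening, upright within 0.3 rad, hook and tag at rest and let go (all of step 2 and all of step 3 and value of joint iso_handle below 0.15 rad and velocity of joint hook between -0.2 and 0.2 rad/s); the robot touches nothing.
It fails at once if the green tag is moved by more than 30 mm (distance of green_tag_centre from where it was at the start of the episode above 0.03 m).
It fails at once if the bobbin, brush, cutter, bottle, mug or hand carder is moved by more than 30 mm (distance of any of bobbin, brush, cutter, oil, mug, carder from where it was at the start of the episode above 0.03 m).
It also fails if it takes over 72 s, if anything falls off the work surface, if the arm or the gripper's body presses on something with over 40 N, if the wrist force passes 120 N, or if a joint passes its speed limit or range.

### The arm

A 7-joint arm with a two-finger parallel gripper is mounted at the origin on the work surface. World frame = base frame: x ahead of the robot, y to its left, z up, the work surface at z = 0. Lengths are in mm, angles in rad, forces in N, time in s.
With the tool pointing down it reaches from about 400 to 925 mm from the base axis. Payload 4.1 kg.
Tool frame: the origin (TCP) lies on the centre line of the jaws, within the pads' length; the fingertips stand manip.nose_length ahead of it and the grasp point (between the pads) lies 2 mm behind it (manip.nose_length is the distance from the TCP to the fingertips, in mm); z points along the fingers, x is the direction in which the jaws open and shut, and the axes are right-handed (so a half turn about z gives the same grasp; the last joint's range is limited). The gripper opens to 85 mm and grips with 20 to 120 N. Pads are 22 mm wide; open, the fingers measure 114 mm over their backs; the gripper's body (76 mm by 85 mm) begins 54 mm behind the grasp point. The pads swing forward as they close: fully open they stand 13 mm farther back than shut.
Start: joints at [-1.331, 0.398, 0.045, 1.537, -0.019, 1.207, -0.051], TCP at [216.011, 613.093, 227.847] pointing down, gripper open.
Joint ranges: [-2.82, 2.82], [-0.49, 2.23], [-1.37, 1.46], [0, 2.46], [-1.36, 4.5], [0.23, 2], [-2.94, 2.94]. Speed limits (rad/s): [2.57, 2.57, 3.14, 3.14, 3.14, 3.14, 3.14].

### API

Orientations are given as a unit quaternion [x, y, z, w].
In Python, from rig import manip, cams gives the robot as it stands. The module is installed in compiled form; this text tells all that it offers.
- The arm moves only by the tool move_arm, never from a script. Its argument "steps" is a list of rows, each a list of 2 entries, a list of its own where there are three numbers: the shift along the world's x, y, z in mm, then the turn about the world's z in degrees. In form: [[[tx, ty, tz], turn], ...]. A call has 1 to 20 rows; each row is the pose to reach, as a shift and turn from the pose measured when the call began; what a row does not reach only later rows make up. A row lasts 1/12 s, in which the tool goes at most 41.7 mm and 7.16 degrees, less where a joint would pass 70% of its speed; a pose out of reach is approached as far as the arm can. A call with a gripper value outside its range is refused whole. "fingers" is the closure in counts, from 0 (fully open) to 255 (shut), set as the call begins (left out, the last holds). The fingers move at their own pace and stop on an object; "force" is the grip in N (left out, the last holds). Time passes only in rows, so rows that repeat a pose let the fingers close. It gives the time, the measured TCP pose, the force and the opening at its end, in the units of the state.
- manip.read_state(): the state, without advancing time (a new reading comes with each control period).
- cams.snapshot(name): name is "side" or "top" or "wrist"; returns a dict with "frame" (480x640x3 uint8, red, green, blue), "fx", "fy", "cx", "cy" (pixels), "distortion" ([k1, k2, p1, p2, k3] as OpenCV has them; the pictures are not rectified), "R" (3x3) and "t" (3): a world point X has camera coordinates R X + t. Camera axes: x right, y down, z forward; pixel columns grow to the right and rows downward; lengths in mm; the calibration is good to about 2 mm. A picture is of the moment at which its call begins. There is no depth.
- manip.hand_in(): hands the job in, once; it reports no verdict.
Trained networks look in the newest picture that a camera, given by its name, has taken for a name from the list of things; names that differ only in an ending like _2 or _b are one class to them, and where a whole thing is asked for, a point or a joint stands for the part that bears it (a point fixed in the world has none). Each returns a list of dicts, best first, with "conf" (0 to 1); they miss things now and then, are a little off and sometimes report something else, mostly with a low value. They report only what shows in the picture. A call takes as long as a camera call. They do not tell look-alikes from the thing itself.
- cams.trace(query, camera): "pixels" (480x640 bool, what is visible of it) and "extent" ([centre column, centre row, width, height] in pixels, round what is visible of it).
The state is a dict: "time": time; "qpos": joint angles; "qvel": joint speeds; "joint_efforts": joint torques, N m; "tool_pos": TCP position; "tool_rot": TCP orientation; "wrist_force": force on the tool from outside, world axes, zero at the start; "wrist_torque": the same for the moment, N m; "gripper_width": opening from 0.0 (shut) to 1.0 (fully open).
Only numpy, scipy, OpenCV 4.12 (cv2) and the standard library are available. Lean on these libraries where they do the work, as an engineer would, in place of code of your own. Each camera call takes 0.05 s, during which the arm holds its last target.

## Working session

There is one attempt and no reset: what is moved stays moved. The work goes in short steps, Python scripts to look and compute and a tool call to move; the robot and the scene stay as the last step left them, time stands still between calls to the robot, and variables do not carry over. Pictures are saved under pics/ and viewed, and the job is handed in when it is done.

Besides the shell and the picture viewer there is one more tool, called after "Emit:" as name([rows], argument=value, ...), one row to a line, values as JSON. move_arm: Moves the arm, as the interface text tells. Its arguments: {"type":"object","properties":{"steps":{"type":"array","items":{"type":"array"}},"fingers":{"type":"number"},"force":{"type":"number"}},"required":["steps"]}

```bash
mkdir -p pics; ls; python3 - <<'E'
from rig import manip,cams
import cv2
print(manip.read_state(), manip.nose_length)
for n in ['side','top','wrist']:
    s=cams.snapshot(n); cv2.imwrite(f'pics/{n}0.png',s['frame'][:,:,::-1])
    print(n,s['fx'],s['cx'],s['cy'],s['distortion'],s['R'],s['t'])
E
```

```text
pics
{'time': 0.0, 'qpos': array([-1.3310264 ,  0.39919341,  0.04501748,  1.53789874, -0.01871991,
        1.20686841, -0.05069187]), 'qvel': array([-3.37699762e-04,  2.28773965e-04, -3.55173119e-04,  7.20576036e-05,
        7.10764415e-04, -1.47781485e-03, -3.37077547e-04]), 'joint_efforts': array([-5.57139920e-04, -4.75110054e+01,  1.36431489e+00, -2.54224420e+01,
        1.14905904e-02,  9.11728246e-03, -5.78363469e-06]), 'tool_pos': array([215.76449221, 612.46415837, 226.75386805]), 'tool_rot': array([ 8.16151121e-01,  5.77837693e-01, -7.61235760e-04,  6.06374256e-04]), 'wrist_force': array([-0.2419966 ,  0.49285305, -0.23210017]), 'wrist_torque': array([-0.0170397 , -0.00419673,  0.0020345 ]), 'gripper_width': 0.9993320948981296} 17.0
side 558.6595944418287 327.52810756338107 228.2964639693848 [-0.13623798  0.          0.          0.          0.        ] [[ 0.82908029 -0.55885734 -0.0174454 ]
 [-0.3665838  -0.51974852 -0.77167208]
 [ 0.42218738  0.64617331 -0.6357813 ]] [-437.74816145  300.68277561  916.31917278]
top 485.4156654920809 325.3624657103408 239.0169844719851 [0.0192549 0.        0.        0.        0.       ] [[ 0.00602727 -0.99997051  0.00475935]
 [-0.99411332 -0.0065067  -0.10814973]
 [ 0.10817751 -0.00407949 -0.99412322]] [   2.84019175  557.02994781 1127.12082403]
wrist 411.52466282061727 319.1810409450852 243.1629852839296 [0.00618942 0.         0.         0.         0.        ] [[ 0.33121096  0.9435551  -0.00175307]
 [ 0.8936712  -0.31310328  0.32143135]
 [ 0.3027393  -0.10802826 -0.94693126]] [-650.28947378  -41.1663267   380.9183682 ]
```

View pics/side0.png

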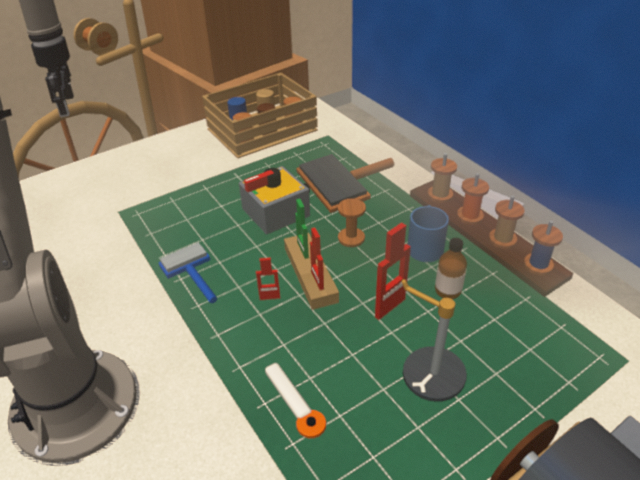

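View pics/top0.png

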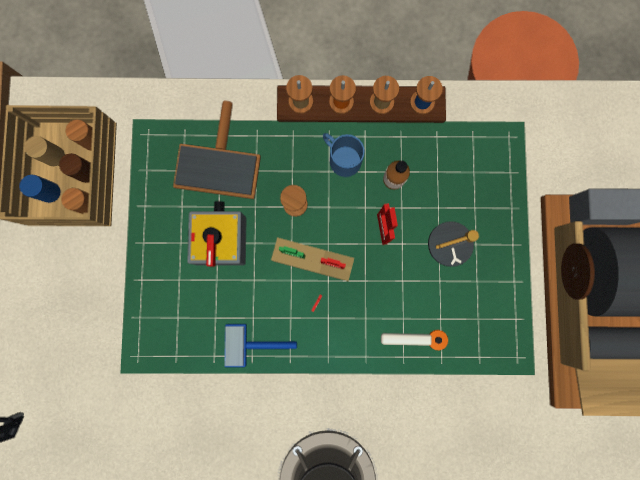

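View pics/wrist0.png

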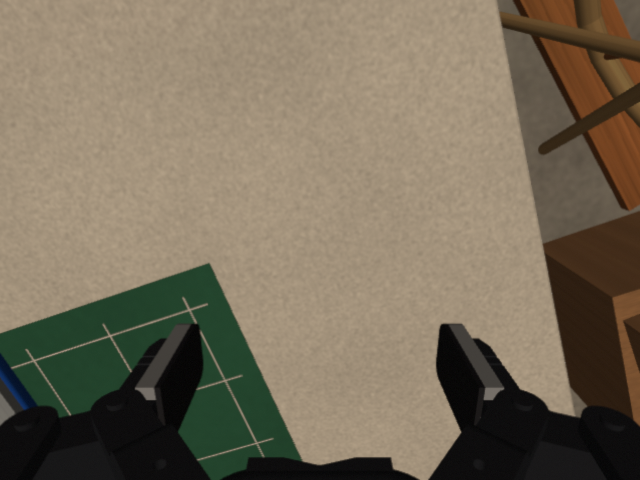

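```bash
cat > h.py <<'E'
import numpy as np, cv2
from rig import manip,cams
def snap(n):
    return cams.snapshot(n)
def K(s): return np.array([[s['fx'],0,s['cx']],[0,s['fy'],s['cy']],[0,0,1.]])
def ray(s,p):
    u=cv2.undistortPoints(np.array([[p]],float),K(s),np.array(s['distortion']))[0,0]
    d=s['R'].T@np.array([u[0],u[1],1]); c=-s['R'].T@s['t']; return c,d/np.linalg.norm(d)
def atz(s,p,z):
    c,d=ray(s,p); return c+d*(z-c[2])/d[2]
def tri(obs):
    A=np.zeros((3,3));b=np.zeros(3)
    for s,p in obs:
        c,d=ray(s,p);M=np.eye(3)-np.outer(d,d);A+=M;b+=M@c
    X=np.linalg.solve(A,b)
    res=[np.linalg.norm((np.eye(3)-np.outer(d,d))@(X-c)) for c,d in [ray(s,p) for s,p in obs]]
    return X,res
def proj(s,X):
    return cv2.projectPoints(np.array(X,float).reshape(-1,3),cv2.Rodrigues(s['R'])[0],np.array(s['t'],float),K(s),np.array(s['distortion']))[0][:,0]
def crop(s,x,y,w,h,k,name):
    cv2.imwrite('pics/'+name,cv2.resize(s['frame'][y:y+h,x:x+w,::-1],None,fx=k,fy=k,interpolation=cv2.INTER_CUBIC))
E
python3 - <<'E'
from h import *
t=snap('top');s=snap('side')
a=t['frame'][185:285,175:295];b=t['frame'][185:285,375:495]
cv2.imwrite('pics/topz.png',cv2.resize(np.hstack([a,b])[:,:,::-1],None,fx=3.3,fy=3.3,interpolation=cv2.INTER_CUBIC))
cv2.imwrite('pics/topz2.png',cv2.resize(t['frame'][225:325,255:375,::-1],None,fx=5,fy=5,interpolation=cv2.INTER_CUBIC))
crop(s,370,220,130,190,3,'sidehook.png'); crop(s,230,150,130,170,3.5,'siderack.png')
for q in ['isolator','hook_stand','hook','iso_handle','red_tag_centre','rack','green_tag_centre']:
    for c in ['top','side']:
        print(q,c,[(round(r['conf'],2),np.round(r['extent'])) for r in cams.trace(q,c)])
E
```

```text
isolator top [(0.86, array([218., 233.,  64.,  66.]))]
isolator side [(0.87, array([275., 202.,  71.,  69.])), (0.65, array([189., 272.,  55.,  60.]))]
hook_stand top [(0.8, array([453., 245.,  52.,  44.]))]
hook_stand side [(0.98, array([433., 341.,  63., 128.]))]
hook top [(0.6, array([459., 238.,  42.,  13.])), (0.6, array([414., 338.,  72.,  22.])), (0.16, array([293., 253.,  24.,  11.]))]
hook side [(0.62, array([428., 299.,  50.,  43.]))]
iso_handle top [(0.58, array([213., 249.,  17.,  39.]))]
iso_handle side [(0.95, array([264., 182.,  36.,  24.]))]
red_tag_centre top [(0.74, array([386., 226.,  19.,  38.])), (0.61, array([334., 264.,  24.,  11.])), (0.41, array([317., 305.,  12.,  15.]))]
red_tag_centre side [(0.93, array([267., 280.,  25.,  46.])), (0.7, array([353., 226.,  25.,  50.])), (0.67, array([319., 259.,  17.,  59.])), (0.67, array([189., 275.,  59.,  61.])), (0.55, array([391., 270.,  35., 100.]))]
rack top [(0.92, array([314., 262.,  82.,  40.])), (0.41, array([293., 200.,  31.,  34.]))]
rack side [(0.58, array([310., 274.,  55.,  72.]))]
green_tag_centre top [(0.57, array([293., 252.,  24.,  11.]))]
green_tag_centre side [(0.93, array([303., 230.,  16.,  57.]))]
```

View pics/topz.png

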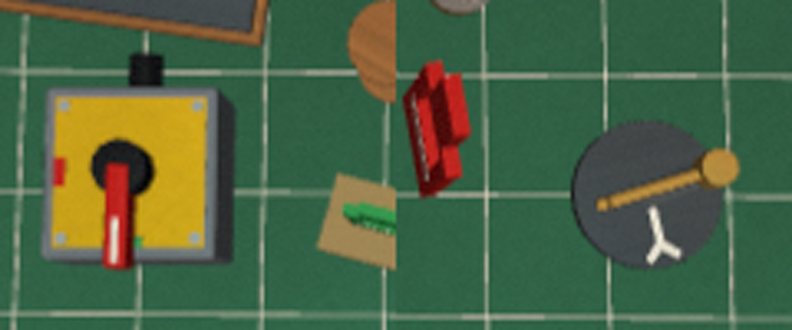

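View pics/topz2.png

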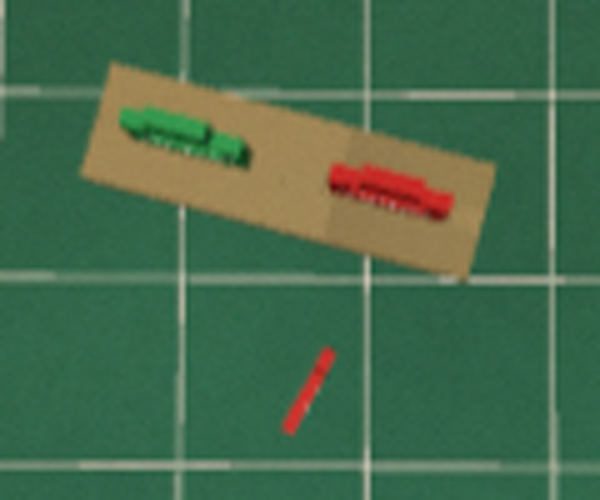

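View pics/sidehook.png

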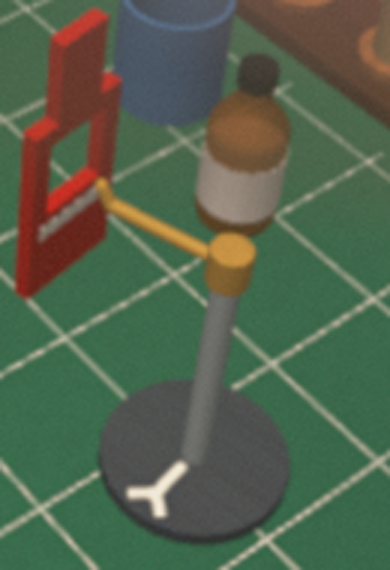

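View pics/siderack.png

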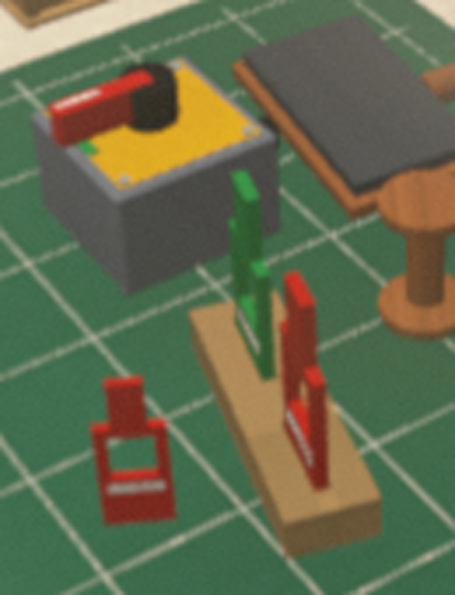

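```bash
python3 - <<'E'
from h import *
t=snap('top');s=snap('side')
f=lambda p:(175+p[0]/3.3-.35,185+p[1]/3.3-.35)
cs=[(48,90),(217,92),(215,262),(43,260)]
P=[atz(t,f(p),80) for p in cs]; print(np.round(P)); print(np.mean(P,0),[np.linalg.norm(P[i]-P[(i+1)%4]) for i in range(4)])
e=P[1]-P[0]; print('ang of -y',np.degrees(np.arctan2(-e[1],-e[0])))
# lever stripe end & hub
hub=f((121,167)); print('hub@118..', atz(t,hub,120))
print('lever end',atz(t,f((118,266)),110))
g=lambda p:(230+p[0]/3.5-.35,150+p[1]/3.5-.35)
print('hub side',atz(s,g((152,80)),120)); 
f2=lambda p:(375+(p[0]-396)/3.3-.35,185+p[1]/3.3-.35)
hs=lambda p:(370+p[0]/3-.33,220+p[1]/3-.33)
print('tri collar top',tri([(t,f2((721,167))),(s,hs((233,250)))]))
print('tri lip',tri([(t,f2((602,205))),(s,hs((101,186)))]))
print('base centre top', atz(t,f2((648,193)),12), 'side', atz(s,hs((195,455)),12))
for n,p,q in [('stem in',(653,210),(186,464)),('junc',(660,243),(155,494)),('b1',(650,262),(130,492)),('b2',(680,257),(161,514))]:
    print(n,atz(t,f2(p),12),atz(s,hs(q),12))
h2=lambda p:(255+p[0]/5-.4,225+p[1]/5-.4)
P=[atz(t,h2(p),30) for p in [(111,63),(495,163),(468,281),(80,177)]]
print(np.round(P),np.mean(P,0),[np.linalg.norm(P[i]-P[(i+1)%4]) for i in range(4)]); e=P[0]-P[1]; print(np.degrees(np.arctan2(e[1],e[0])))
print('tab red tri',tri([(t,h2((395,183))),(s,g((299,287)))]))
E
```

```text
[[612. 318.  80.]
 [611. 202.  80.]
 [493. 200.  80.]
 [494. 318.  80.]]
[552.63440773 259.42144277  80.        ] [np.float64(116.94058236984561), np.float64(118.06893650399351), np.float64(117.65081629656048), np.float64(117.92832231150386)]
ang of -y 89.7303150861973
hub@118.. [553.8954999  257.10609968 120.        ]
lever end [488.57266795 259.32024302 110.        ]
hub side [552.49906532 248.35366691 120.        ]
tri collar top (array([ 549.99234761, -298.56159072,  182.77782279]), [np.float64(0.28265838897467954), np.float64(0.282658388974565)])
tri lip (array([ 525.61574862, -223.83109817,  181.66709856]), [np.float64(0.34593888810620776), np.float64(0.3459388881060726)])
base centre top [ 550.94975538 -297.81163754   12.        ] side [ 548.60177128 -299.44816981   12.        ]
stem in [ 538.46013954 -301.19185233   12.        ] [ 540.20649765 -301.13841126   12.        ]
junc [ 514.28634734 -305.75244857   12.        ] [ 512.32646463 -306.36911028   12.        ]
b1 [ 500.34869954 -298.14263968   12.        ] [ 501.74758305 -297.15278223   12.        ]
b2 [ 504.14897503 -320.09113409   12.        ] [ 506.29894512 -318.45235809   12.        ]
[[561. 122.  30.]
 [514. -61.  30.]
 [458. -48.  30.]
 [506. 136.  30.]] [509.70953176  37.20913873  30.        ] [np.float64(188.9705149223078), np.float64(57.37874205432394), np.float64(190.28433177557687), np.float64(56.21611109986137)]
75.72177968668979
tab red tri (array([496.43867106, -10.88560802, 153.20487209]), [np.float64(0.015026122077191374), np.float64(0.015026122077194542)])
```

Emit:
move_arm([
  [[30, -40, 0], -7],
  [[60, -80, 0], -14],
  [[85, -120, 0], -21],
  [[110, -155, 0], -28],
  [[135, -190, 0], -35],
  [[160, -225, 0], -42],
  [[185, -260, 0], -49],
  [[210, -295, 0], -56],
  [[235, -330, 0], -63],
  [[260, -365, 0], -70],
  [[275, -390, 0], -77],
  [[287, -407, 0], -85],
  [[287, -407, 0], -85],
  [[287, -407, 0], -85],
  [[287, -407, 0], -85],
], fingers=255, force=30)

```text
time: 2.3
tool_pos: [502.7, 206.7, 227.8]
tool_rot: [0.992, -0.125, -0.0, -0.0]
wrist_force: [0.0, 0.1, -0.1]
gripper_width: -0.001
```

```bash
python3 - <<'E'
from h import *
s=snap('wrist'); cv2.imwrite('pics/w1.png',s['frame'][:,:,::-1])
print(proj(s,[[503,258,118],[485,258,118],[503,250,90],[503,266,90]]))
E
```

```text
[[301.19165121 162.50356962]
 [273.10506997 169.74561652]
 [305.95655392 168.38983345]
 [299.85746071 145.23668371]]
```

View pics/w1.png

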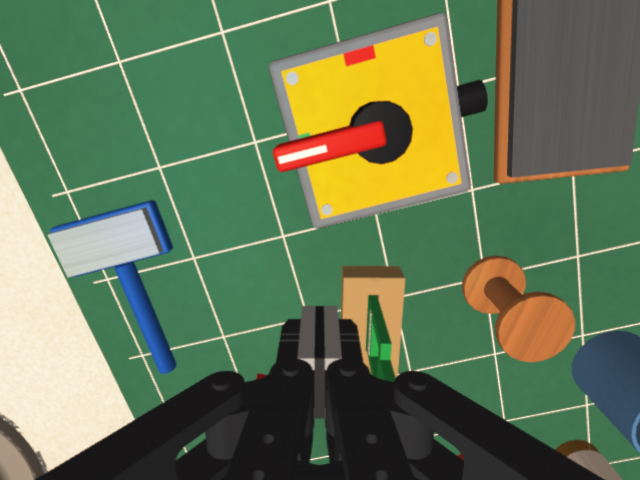

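Emit:
move_arm([
  [[0, 0, -40], 0],
  [[0, 0, -80], 0],
  [[0, 0, -110], 0],
  [[0, 0, -110], 0],
  [[0, 12, -110], 0],
  [[0, 24, -110], 0],
  [[-2, 36, -110], 0],
  [[-4, 47, -110], 0],
  [[-5, 57, -110], 0],
  [[-4, 66, -110], 0],
  [[-1, 75, -110], 0],
  [[4, 84, -110], 0],
  [[9, 90, -110], 0],
  [[14, 95, -110], 0],
  [[19, 99, -110], 0],
  [[24, 102, -110], 0],
  [[24, 102, -110], 0],
])

```text
time: 3.77
tool_pos: [527.7, 309.8, 117.7]
tool_rot: [0.992, -0.124, 0.0, -0.0]
wrist_force: [0.3, 0.3, 0.5]
gripper_width: -0.001
```

```bash
python3 - <<'E'
from h import *
s=snap('wrist'); cv2.imwrite('pics/w2.png',s['frame'][:,:,::-1])
t=snap('top'); crop(t,175,185,120,100,5,'t2.png')
E
```

```text
(no output)
```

View pics/w2.png

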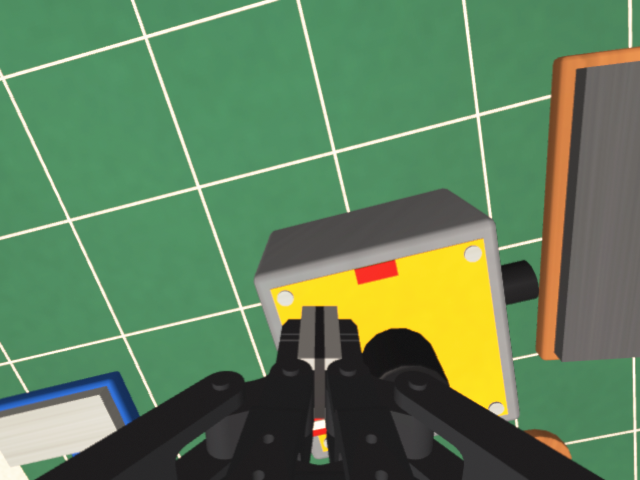

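View pics/t2.png

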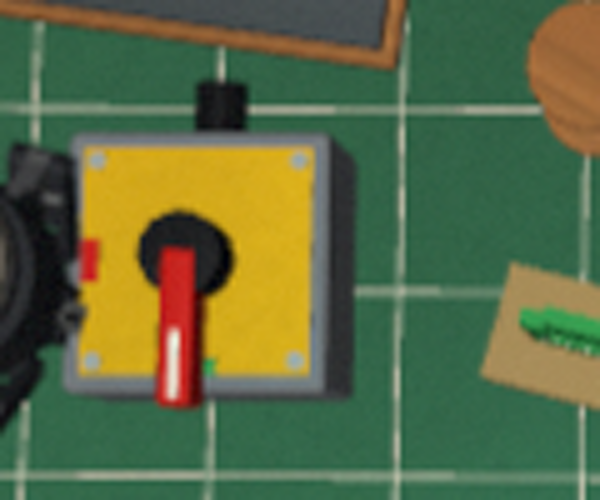

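```bash
python3 - <<'E'
from h import *
s=snap('side'); crop(s,200,120,150,120,5,'s2.png'); print(manip.nose_length, manip.read_state()['tool_pos'])
for X in [[528,310,118],[528,310,101],[488,259,118],[488,259,90],[485,259,104]]: print((proj(s,[X])[0]-[200,120])*5)
E
```

```text
17.0 [526.26332607 308.98583035 117.57413822]
[252.12046211 222.47844345]
[255.88586175 253.67585411]
[225.45354733 303.54596153]
[232.31013606 355.66550959]
[222.84426084 332.0857341 ]
```

View pics/s2.png

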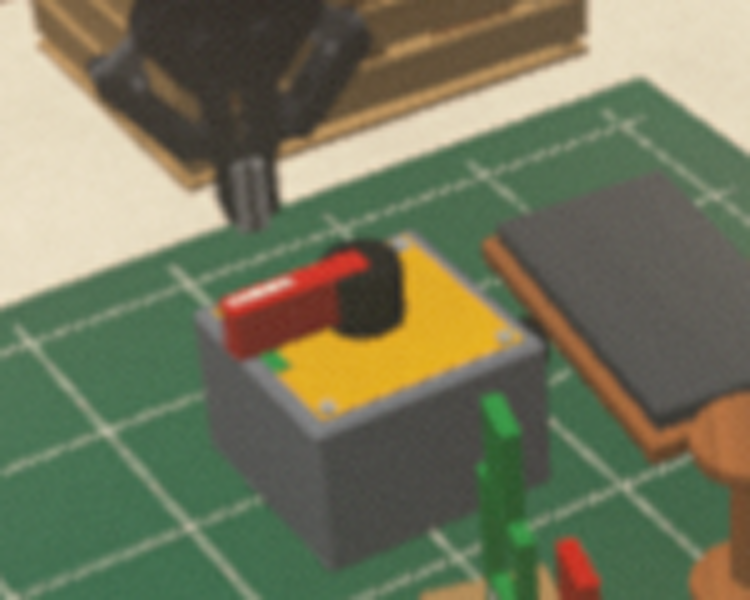

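```bash
python3 - <<'E'
from h import *
s=snap('side');t=snap('top');w=snap('wrist')
print(tri([(s,(250/5+200-.4,228/5+120-.4)),(w,(320,307))]))
for z in (130,118,110,101): print(z,proj(w,[[527,309.5,z]]))
crop(t,140,195,80,80,7,'t3.png')
print((proj(t,[[527,309.5,z] for z in (118,101)])-[140,195])*7)
E
```

```text
(array([527.22798644, 314.77127651, 113.73878334]), [np.float64(0.5963866883628899), np.float64(0.5963866883626741)])
130 [[324.47085717 340.12425619]]
118 [[324.15069755 323.78875761]]
110 [[323.96079051 314.09754383]]
101 [[323.76621577 304.16690083]]
[[330.08700885 366.74709405]
 [344.98124694 371.60912522]]
```

View pics/t3.png

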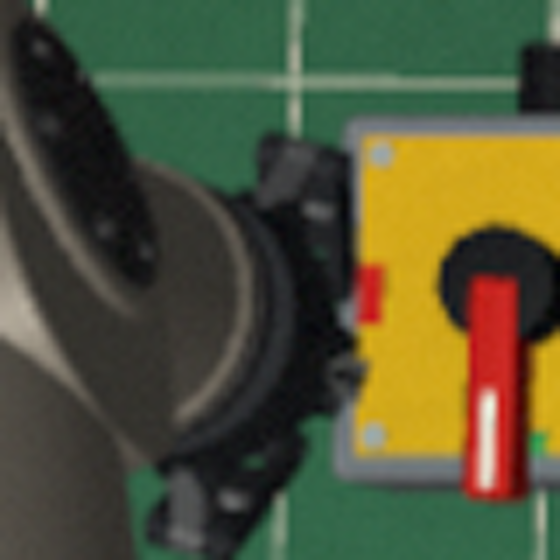

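Emit:
move_arm([
  [[0, 0, 40], 0],
  [[0, 0, 62], 0],
  [[-8, -35, 62], 0],
  [[-16, -70, 62], 0],
  [[-24, -106, 62], 0],
  [[-24, -106, 62], 0],
  [[-24, -106, 30], 0],
  [[-24, -106, -11], 0],
  [[-24, -106, -11], 0],
  [[-24, -92, -11], 0],
  [[-24, -80, -11], 0],
  [[-26, -68, -11], 0],
  [[-28, -57, -11], 0],
  [[-29, -57, -11], 0],
])

```text
time: 5.23
tool_pos: [497.4, 256.4, 108.2]
tool_rot: [0.993, -0.122, 0.001, -0.002]
wrist_force: [1.6, -2.0, 0.4]
gripper_width: 0.0
```

```bash
python3 - <<'E'
from h import *
s=snap('side');t=snap('top')
crop(s,200,120,150,120,5,'s4.png'); crop(t,165,195,90,90,6,'t4.png')
E
```

```text
(no output)
```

View pics/s4.png

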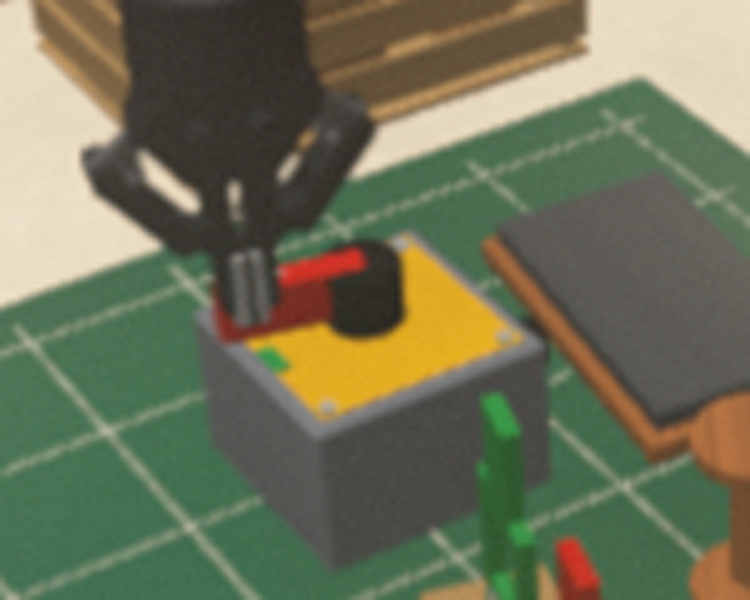

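View pics/t4.png

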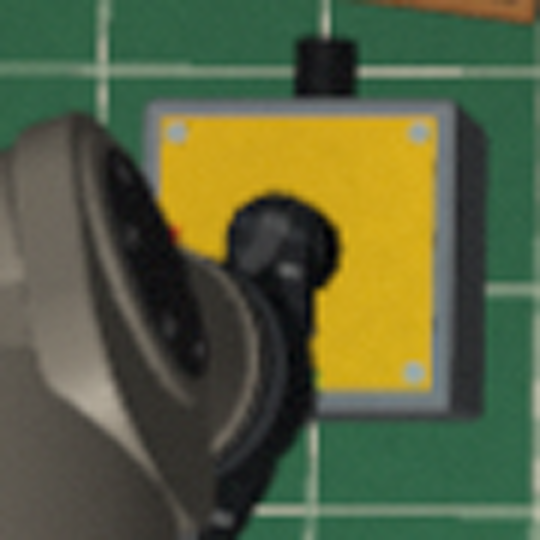

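Emit:
move_arm([
  [[2, 9, -2], 0],
  [[4, 17, -2], 0],
  [[7, 24, -2], 0],
  [[10, 31, -2], 0],
  [[15, 38, -2], 0],
  [[20, 43, -2], 0],
  [[26, 47, -2], 0],
  [[32, 50, -2], 0],
  [[38, 52, -2], 0],
  [[42, 53, -2], 0],
  [[42, 53, -2], 0],
])

```text
time: 6.25
tool_pos: [536.8, 306.1, 105.0]
tool_rot: [0.992, -0.123, -0.003, 0.0]
wrist_force: [-5.5, -0.2, 3.9]
gripper_width: -0.003
```

```bash
python3 - <<'E'
from h import *
s=snap('side');t=snap('top')
crop(s,200,120,150,120,5,'s5.png'); crop(t,165,195,90,90,6,'t5.png')
E
```

```text
(no output)
```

View pics/s5.png

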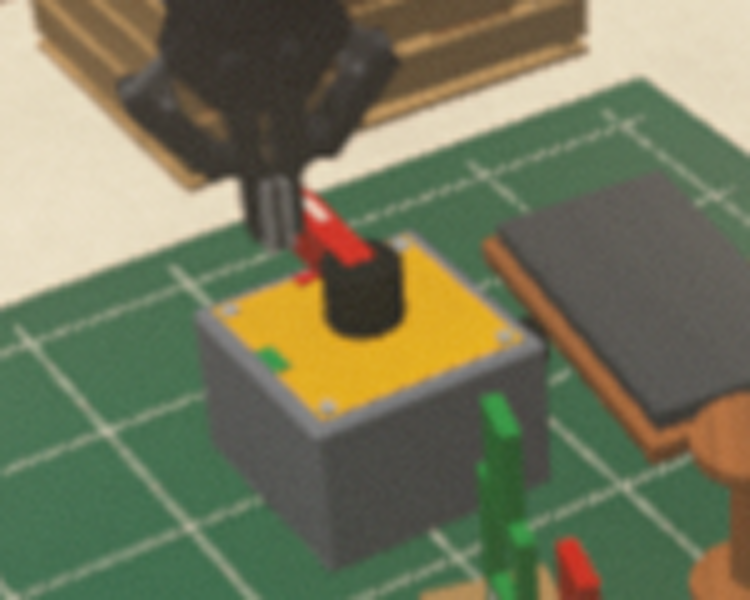

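View pics/t5.png

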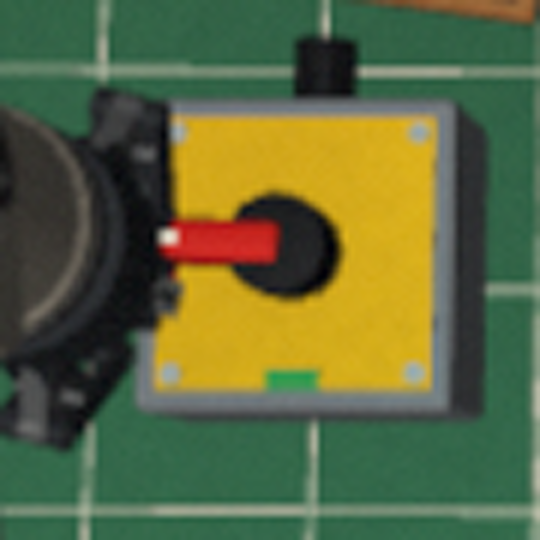

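```bash
python3 - <<'E'
from h import *
s=snap('side');t=snap('top')
crop(s,370,220,130,120,5,'s6.png'); crop(t,360,180,130,100,6,'t6.png')
E
```

```text
(no output)
```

View pics/s6.png

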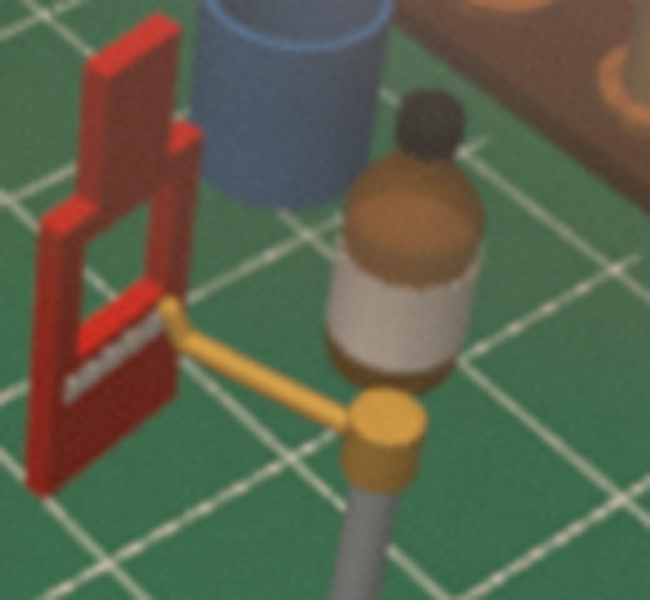

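View pics/t6.png

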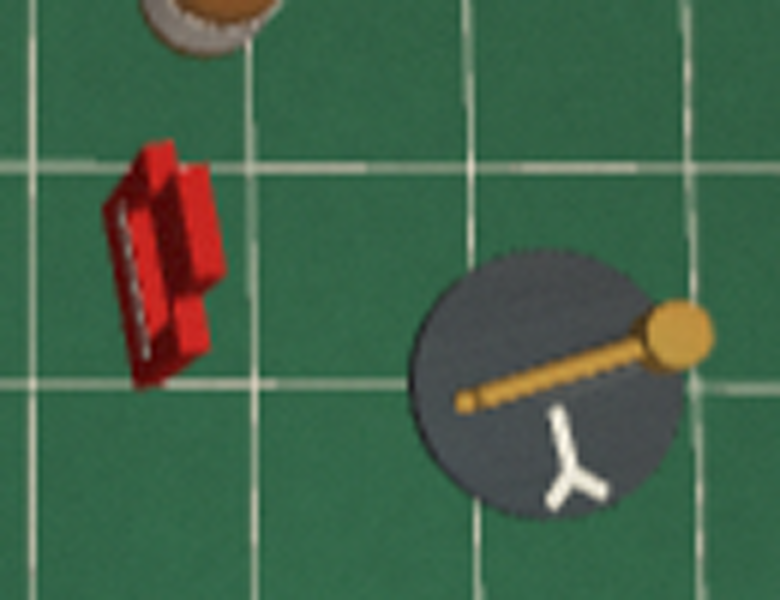

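Emit:
move_arm([
  [[-20, -5, 2], 0],
  [[-20, -5, 40], 0],
  [[-20, -5, 80], 0],
  [[-20, -5, 120], 0],
  [[-20, -5, 165], 0],
  [[-20, -5, 165], 0],
])

```text
time: 6.95
tool_pos: [521.5, 302.5, 279.0]
tool_rot: [0.992, -0.124, 0.003, -0.005]
wrist_force: [0.8, -0.4, 0.4]
gripper_width: -0.003
```

```bash
python3 - <<'E'
from h import *
s=snap('side');t=snap('top')
print(tri([(s,(370+134/5-.4,220+42/5-.4)),(t,(360+203/6-.4,180+222/6-.4))]))
print(tri([(s,(370+85/5-.4,220+215/5-.4)),(t,(360+195/6-.4,180+320/6-.4))]))
P,r=tri([(s,(370+386/5-.4,220+415/5-.4)),(t,(360+679/6-.4,180+333/6-.4))]);print(P,r)
P2,r=tri([(s,(370+170/5-.4,220+303/5-.4)),(t,(360+465/6-.4,180+402/6-.4))]);print(P2,r,np.degrees(np.arctan2(*(P2-P)[[1,0]])))
E
```

```text
(array([ 585.28634393, -131.57783675,  200.90901159]), [np.float64(0.08790162794515946), np.float64(0.08790162794532322)])
(array([ 560.64990249, -138.30897658,  138.36113003]), [np.float64(1.435621194990379), np.float64(1.4356211949903654)])
[ 550.0887208  -297.62362283  182.86623788] [np.float64(0.5391660884218611), np.float64(0.5391660884219245)]
[ 525.93475894 -223.40701296  184.33845822] [np.float64(0.09147434679765037), np.float64(0.09147434679761839)] 108.02759445405688
```

Emit:
move_arm([
  [[2, -41, 0], 0],
  [[5, -82, 0], 0],
  [[8, -123, 0], 0],
  [[10, -164, 0], 0],
  [[14, -205, 0], 0],
  [[18, -246, 0], 0],
  [[22, -287, 0], 0],
  [[26, -328, 0], 0],
  [[30, -369, 0], 0],
  [[36, -410, 0], 0],
  [[42, -451, 0], 0],
  [[48, -492, 0], 0],
  [[56, -530, 0], 0],
  [[62, -540, 0], 0],
  [[62, -540, 0], 0],
  [[62, -540, 0], 0],
  [[62, -540, 0], 0],
  [[62, -540, 0], 0],
])

```text
time: 8.55
tool_pos: [580.8, -236.2, 272.1]
tool_rot: [0.993, -0.122, -0.001, -0.003]
wrist_force: [0.6, -0.5, -0.5]
gripper_width: 0.001
```

```bash
python3 - <<'E'
from h import *
w=snap('wrist');cv2.imwrite('pics/w7.png',w['frame'][:,:,::-1]);s=snap('side');crop(s,340,150,200,200,3,'s7.png')
X=[[578,-237,172],[578,-237,155]]; print(proj(w,X))
print(manip.read_state()['tool_pos'])
E
```

```text
[[317.72009419 246.9617031 ]
 [317.90062519 238.73245925]]
[ 580.85071423 -236.65178219  272.69103742]
```

View pics/w7.png

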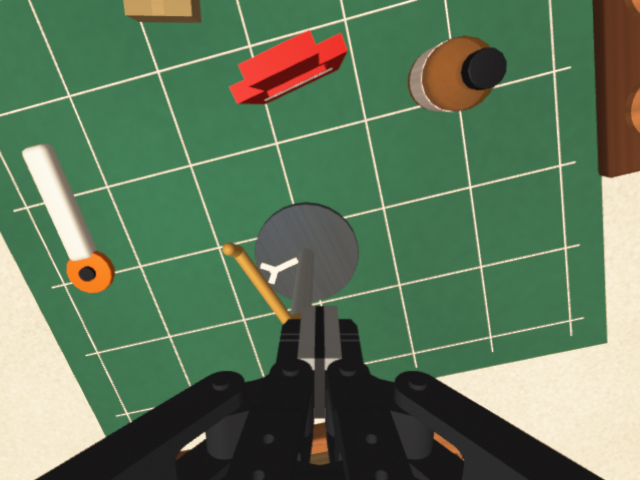

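View pics/s7.png

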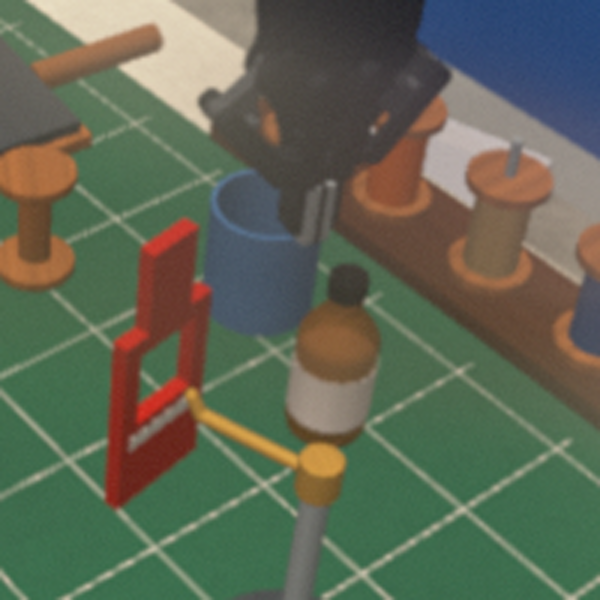

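```bash
python3 - <<'E'
from h import *
w=snap('wrist');print(proj(w,[[550,-298,184],[526,-223.4,184]]))
E
```

```text
[[298.3586797  346.78456343]
 [228.47622068 251.30197021]]
```

Emit:
move_arm([
  [[0, 0, -40], 0],
  [[0, 0, -80], 0],
  [[0, 0, -104], 0],
  [[0, 0, -104], 0],
  [[-10, -4, -104], 0],
  [[-20, -8, -104], 0],
  [[-31, -10, -104], 0],
  [[-38, -11, -104], 0],
  [[-45, -12, -104], 0],
  [[-51, -14, -104], 0],
  [[-57, -17, -104], 0],
  [[-62, -20, -104], 0],
  [[-66, -24, -104], 0],
  [[-70, -28, -104], 0],
  [[-74, -33, -104], 0],
  [[-77, -38, -104], 0],
  [[-79, -42, -104], 0],
  [[-81, -47, -104], 0],
  [[-82, -51, -104], 0],
  [[-82, -51, -104], 0],
])

```text
time: 10.37
tool_pos: [497.6, -289.0, 168.4]
tool_rot: [0.992, -0.123, -0.002, -0.002]
wrist_force: [-0.3, 0.1, 0.4]
gripper_width: -0.001
```

```bash
python3 - <<'E'
from h import *
w=snap('wrist');cv2.imwrite('pics/w8.png',w['frame'][:,:,::-1]);s=snap('side');crop(s,340,210,160,200,3,'s8.png')
t=snap('top');crop(t,400,190,110,90,6,'t8.png')
E
```

```text
(no output)
```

View pics/s8.png

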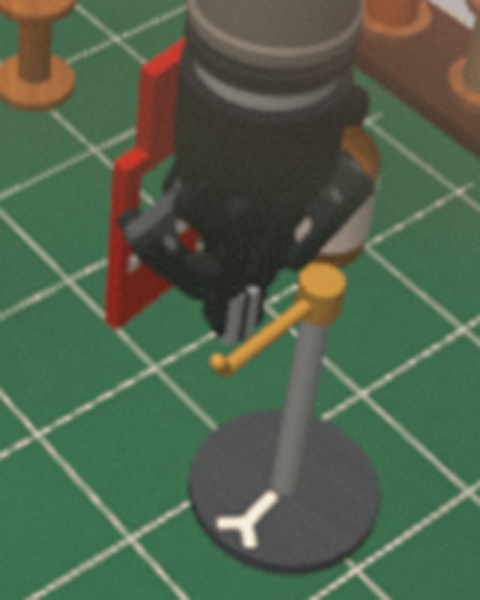

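View pics/t8.png

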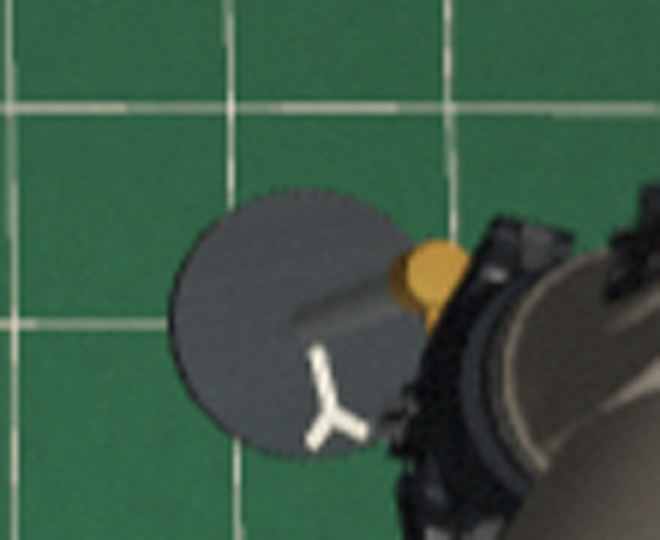

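```bash
python3 - <<'E'
from h import *
s=snap('side')
P=np.array([550,-298,184])
for z in (182,185):
    T=atz(s,(340+220/3-.33,210+361/3-.33),z);print(T,np.hypot(*(T-P)[:2]),np.degrees(np.arctan2(*(T-P)[[1,0]])))
E
```

```text
[ 473.08126301 -308.21490673  182.        ] 77.59404886322412 -172.43531064994994
[ 471.22460304 -310.0017694   185.        ] 79.68441274852711 -171.33735774075492
```

Emit:
move_arm([
  [[0, -3, 0], 0],
  [[0, -3, 0], 0],
  [[0, 5, 0], 0],
  [[0, 20, 0], 0],
  [[0, 30, 15], 0],
  [[0, 30, 50], 0],
  [[0, 30, 90], 0],
  [[0, 60, 110], 0],
  [[0, 100, 110], 0],
  [[0, 140, 110], 0],
  [[0, 180, 110], 0],
  [[0, 220, 110], 0],
  [[0, 220, 110], 0],
  [[0, 220, 110], 0],
], fingers=0)

```text
time: 11.73
tool_pos: [498.6, -64.7, 278.5]
tool_rot: [0.993, -0.119, -0.001, -0.003]
wrist_force: [-0.0, -0.7, 0.8]
gripper_width: 1.0
```

```bash
python3 - <<'E'
from h import *
w=snap('wrist');cv2.imwrite('pics/w9.png',w['frame'][:,:,::-1]);s=snap('side');crop(s,260,210,220,200,3,'s9.png')
np.savez('w9.npz',**{k:np.array(v) for k,v in w.items()})
print(proj(w,[[497.8,-9.3,152],[497.8,-9.3,118],[550,-298,184]]))
E
```

```text
[[300.40481375 153.71450931]
 [302.56426307 148.54352984]
 [455.32141201 507.34605464]]
```

View pics/w9.png

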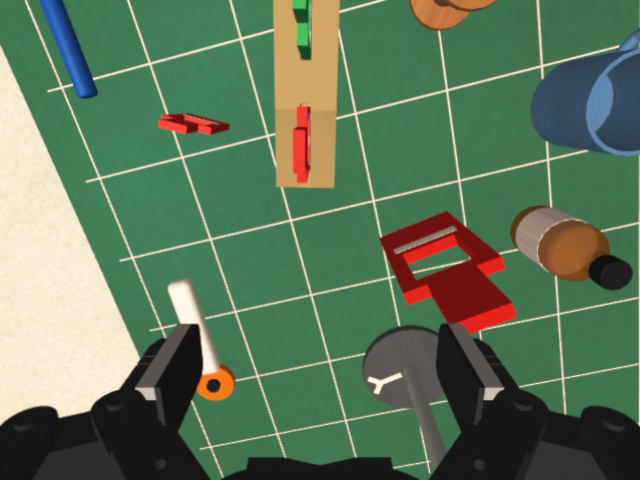

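View pics/s9.png

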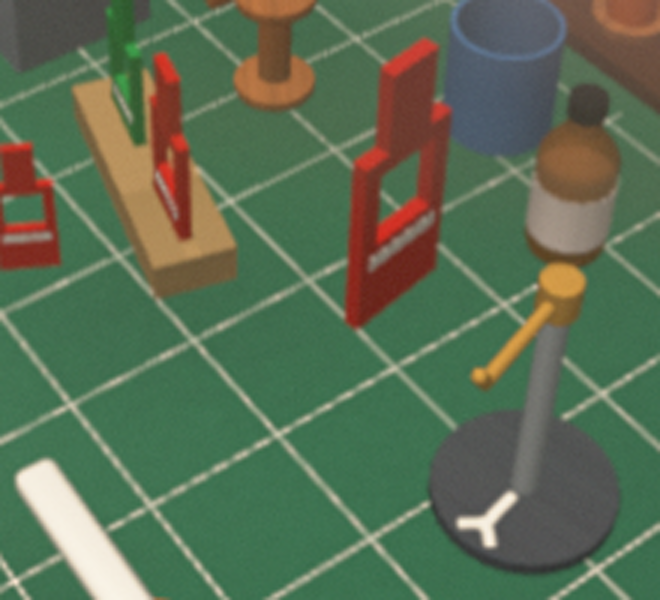

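```bash
python3 - <<'E'
from h import *
w=dict(np.load('w9.npz')); crop(w,260,90,90,110,6,'w9z.png')
E
```

```text
(no output)
```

View pics/w9z.png

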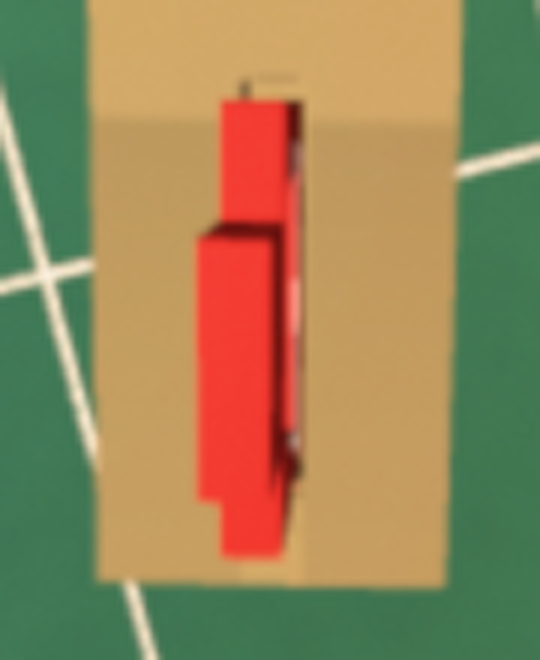

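```bash
python3 - <<'E'
from h import *
w=dict(np.load('w9.npz'))
print(atz(w,(298.8,151.2),152)); a=atz(w,(292.6,129.2),152);b=atz(w,(292.6,173.2),152);print(np.linalg.norm(a-b),np.degrees(np.arctan2(*(a-b)[[1,0]])))
print(manip.read_state()['tool_pos'])
E
```

```text
[497.1864859   -7.49879627 152.        ]
28.0730611382486 75.1972854135703
[498.20651203 -68.90312044 278.63149994]
```

Emit:
move_arm([
  [[-1, 30, 0], 0],
  [[-1, 60, 0], 0],
  [[-1, 60, -30], 0],
  [[-1, 60, -65], 0],
  [[-1, 60, -100], 0],
  [[-1, 60, -130], 0],
  [[-1, 60, -148], 0],
  [[-1, 60, -148], 0],
  [[-1, 60, -148], 0],
])

```text
time: 12.58
tool_pos: [497.0, -10.8, 130.4]
tool_rot: [0.992, -0.124, -0.001, -0.001]
wrist_force: [-0.1, -0.7, -0.3]
gripper_width: 1.001
```

```bash
python3 - <<'E'
from h import *
w=snap('wrist');cv2.imwrite('pics/w10.png',w['frame'][:,:,::-1]);s=snap('side');crop(s,260,170,120,150,4,'s10.png')
E
```

```text
(no output)
```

View pics/w10.png

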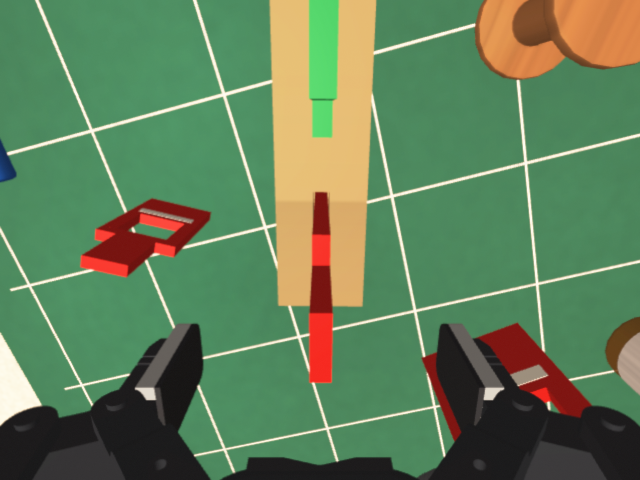

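View pics/s10.png

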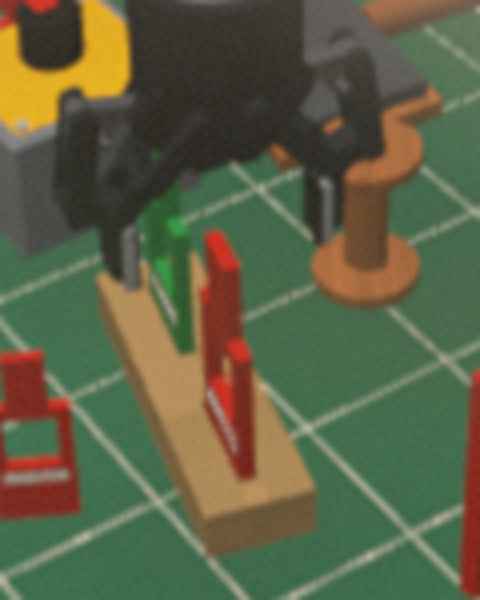

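```bash
python3 - <<'E'
from h import *
s=snap('side');w=snap('wrist')
print((proj(s,[[497,-9,152],[497,-9,126],[497,-9,113],[497,-9,108]])-[260,170])*4)
e=np.array([.969,-.247,0])
for z in (113,126,135):
  print(z,[((proj(s,[np.array([497,-10.8,z])+k*e])-[260,170])*4).round() for k in (-42,42)])
print(proj(w,[[497,-10.8,152],[497,-8,152]]))
E
```

```text
[[219.21657194 246.00782526]
 [221.00338842 288.89761925]
 [221.87733373 309.8302209 ]
 [222.21007685 317.79227284]]
113 [array([[138., 333.]]), array([[308., 291.]])]
126 [array([[137., 312.]]), array([[308., 270.]])]
135 [array([[136., 297.]]), array([[308., 255.]])]
[[318.33623108 356.37639125]
 [316.40888858 349.79094137]]
```

Emit:
move_arm([
  [[0, 2, -4], 0],
  [[0, 2, -8], 0],
  [[0, 2, -8], 0],
])

```text
time: 13.03
tool_pos: [498.6, -7.0, 124.2]
tool_rot: [0.992, -0.123, 0.001, -0.003]
wrist_force: [-0.3, -0.6, -0.8]
gripper_width: 1.0
```

Emit:
move_arm([
  [[0, 0, 0], 0],
  [[0, 0, 0], 0],
  [[0, 0, 0], 0],
  [[0, 0, 0], 0],
  [[0, 0, 0], 0],
  [[0, 0, 0], 0],
  [[0, 0, 0], 0],
  [[0, 0, 0], 0],
  [[0, 0, 0], 0],
  [[0, 0, 0], 0],
], fingers=255, force=50)

```text
time: 13.87
tool_pos: [498.8, -7.0, 124.3]
tool_rot: [0.992, -0.123, 0.001, -0.003]
wrist_force: [0.9, -0.6, 0.8]
gripper_width: 0.08
```

```bash
python3 - <<'E'
from h import *
w=snap('wrist');cv2.imwrite('pics/w11.png',w['frame'][:,:,::-1]);s=snap('side');crop(s,260,170,120,150,4,'s11.png')
E
```

```text
(no output)
```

View pics/w11.png

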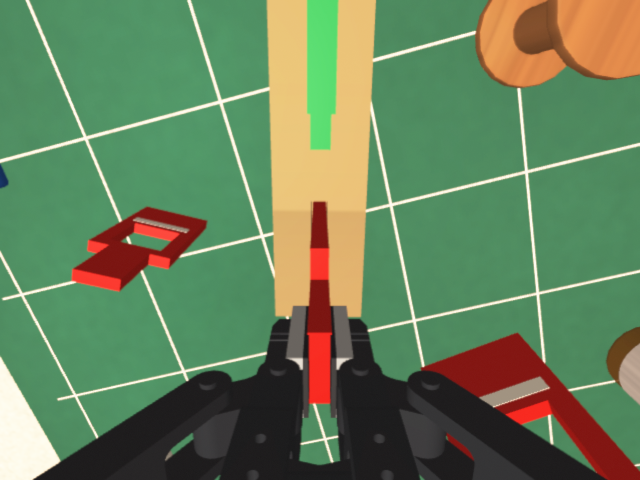

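View pics/s11.png

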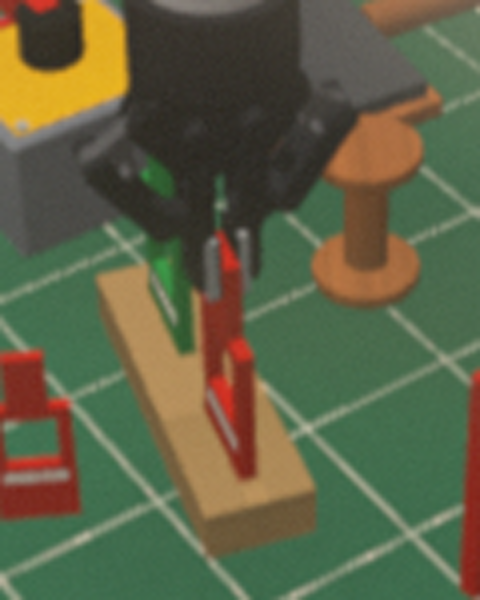

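Emit:
move_arm([
  [[0, 0, 15], 0],
  [[0, 0, 35], 0],
  [[0, 0, 60], 0],
  [[0, 0, 90], 0],
  [[0, 0, 120], 0],
  [[0, 0, 140], 0],
  [[0, 0, 140], 0],
])

```text
time: 14.55
tool_pos: [501.4, -7.1, 268.5]
tool_rot: [0.992, -0.123, 0.005, -0.004]
wrist_force: [0.4, 0.5, -0.3]
gripper_width: 0.085
```

```bash
python3 - <<'E'
from h import *
s=snap('side');cv2.imwrite('pics/s12.png',s['frame'][:,:,::-1]);t=snap('top');crop(t,290,180,220,130,3.6,'t12.png'); w=snap('wrist');crop(w,200,200,240,200,3,'w12.png')
crop(s,360,240,120,100,5,'s12h.png')
for n,sn in (('side',s),('top',t)): print(n,[(round(r['conf'],2),r['extent']) for r in cams.trace('hook',n)])
print(manip.read_state()['tool_pos'],proj(t,[[550,-298,184],[472,-313,185]]))
E
```

```text
side [(0.94, [435.4, 316.8, 38.1, 46.3])]
top [(0.48, [475.4, 251.6, 21.3, 38.8])]
[497.57615104  -6.98311859 262.63111426] [[472.96228359 235.29438343]
 [481.4981696  273.13962377]]
```

View pics/s12.png

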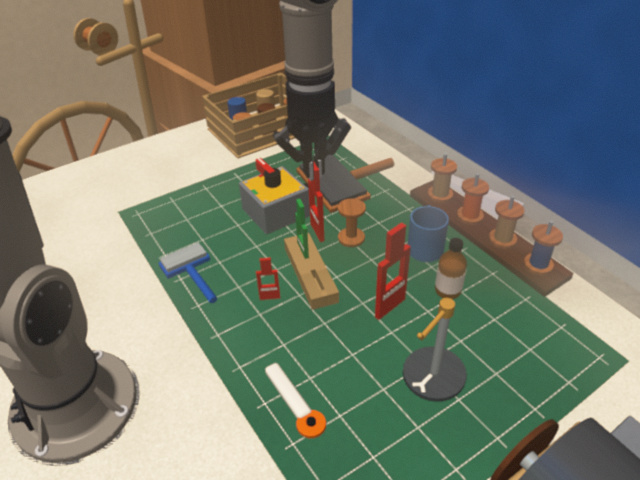

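View pics/t12.png

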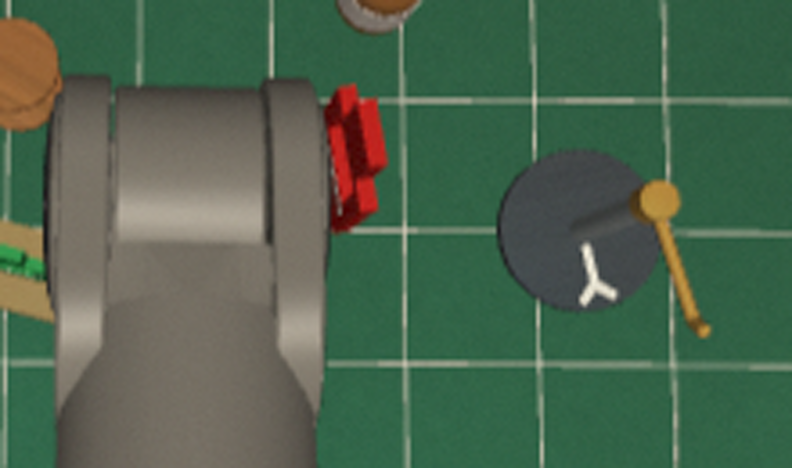

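View pics/s12h.png

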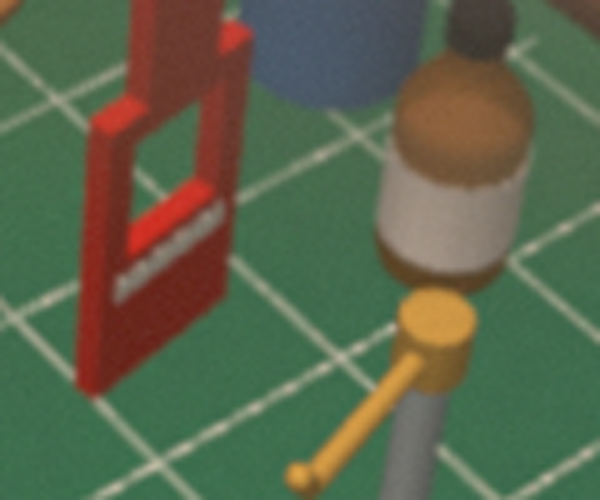

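View pics/w12.png

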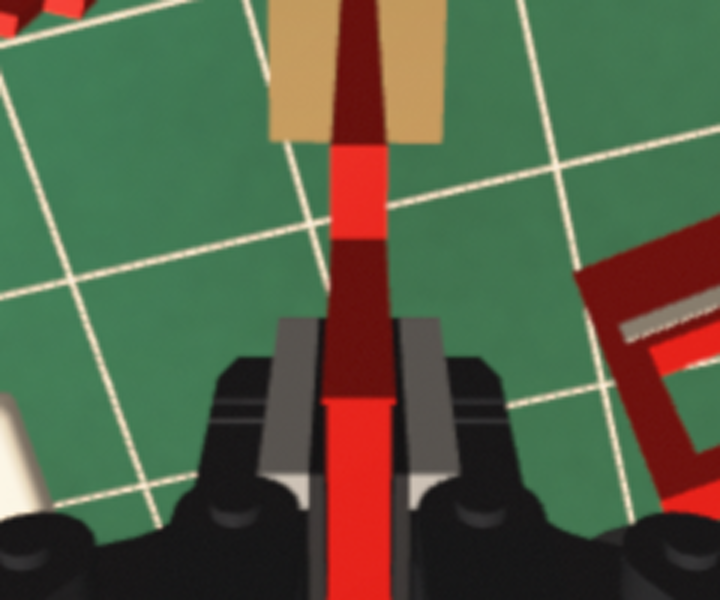

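```bash
python3 - <<'E'
from h import *
s=snap('side');t=snap('top')
P,r=tri([(s,(360+437/5-.4,240+318/5-.4)),(t,(290+659/3.6-.4,180+200/3.6-.4))]);print(P,r)
T,r=tri([(s,(360+299/5-.4,240+473/5-.4)),(t,(290+703/3.6-.4,180+330/3.6-.4))]);print(T,r,np.degrees(np.arctan2(*(T-P)[[1,0]]))%360)
st=manip.read_state();p=st['tool_pos'];print(p,st['tool_rot'])
crop(s,275,140,80,110,5,'s13.png')
for dz in (29,-45): print(dz,(proj(s,[p+[0,0,dz]])-[275,140])*5)
E
```

```text
[ 550.25603661 -297.8812947   181.6077299 ] [np.float64(0.3768732849367065), np.float64(0.37687328493678285)]
[ 475.46446888 -320.33448289  182.96397962] [np.float64(0.6026181441492056), np.float64(0.6026181441491408)] 196.71029041349294
[497.86732132  -7.00531454 262.91895156] [ 9.92400921e-01 -1.23028449e-01 -4.80833442e-04 -2.04507835e-03]
29 [[184.76027206 133.42551052]]
-45 [[192.04894054 309.88861546]]
```

View pics/s13.png

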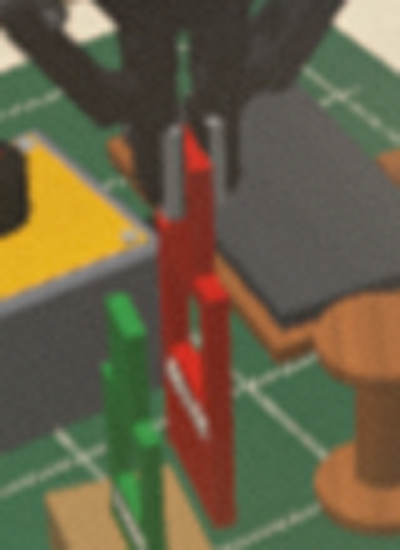

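Emit:
move_arm([
  [[-3, -15, 0], 1],
  [[-8, -40, 0], 4],
  [[-13, -68, 0], 8],
  [[-19, -98, 0], 12],
  [[-25, -128, 0], 16],
  [[-31, -158, 0], 20],
  [[-37, -188, 0], 24],
  [[-43, -218, 0], 28],
  [[-49, -248, -5], 31],
  [[-54, -275, -12], 31],
  [[-58, -298, -22], 31],
  [[-61, -315, -32], 31],
  [[-63, -325, -38], 31],
  [[-63, -325, -40], 31],
  [[-63, -325, -40], 31],
  [[-63, -325, -40], 31],
])

```text
time: 16.23
tool_pos: [435.2, -331.0, 222.6]
tool_rot: [0.989, 0.147, -0.001, -0.002]
wrist_force: [0.3, 0.5, -0.8]
gripper_width: 0.083
```

```bash
python3 - <<'E'
from h import *
s=snap('side');crop(s,360,200,140,180,4,'s14.png');t=snap('top');crop(t,410,210,110,90,6,'t14.png'); w=snap('wrist');cv2.imwrite('pics/w14.png',w['frame'][:,:,::-1])
print(manip.read_state()['tool_pos'],manip.read_state()['tool_rot'])
E
```

```text
[ 435.71194808 -331.01889557  223.27468298] [ 9.89032862e-01  1.47682157e-01 -5.47180919e-04 -1.91825946e-03]
```

View pics/s14.png

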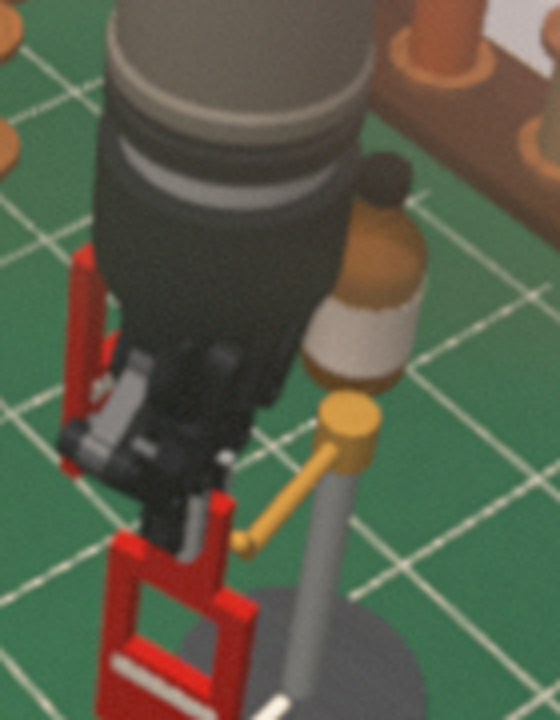

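View pics/t14.png

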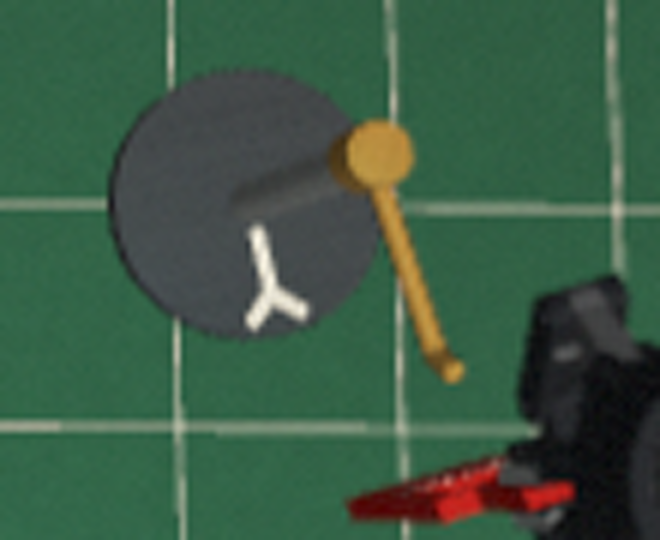

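View pics/w14.png

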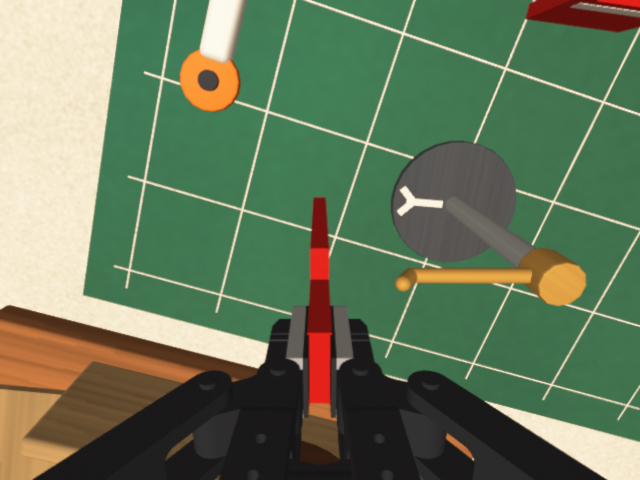

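```bash
python3 - <<'E'
from h import *
w=snap('wrist')
u=np.array([-.958,-.287]);P=np.array([550.2,-297.9])
print(proj(w,[[*(P+r*u),172] for r in (15,45,72,120)]), proj(w,[[*P,184],[*(P+80*u),185]]))
for px in [(530,276.5),(420,274.5)]:
  X=atz(w,px,172);print(X)
X=atz(w,(556,283),184);print('collar',X)
E
```

```text
[[520.11113164 278.981451  ]
 [462.38061957 278.59381609]
 [410.49641966 278.25254059]
 [318.33179061 277.66300484]] [[561.93544945 288.94736429]
 [399.74652855 288.70346236]]
[ 540.10336697 -299.42587536  172.        ]
[ 485.17406924 -315.13755884  172.        ]
collar [ 545.92954831 -295.87444678  184.        ]
```

Emit:
move_arm([
  [[7, 2, 0], 0],
  [[16, 5, 0], 0],
  [[25, 8, 0], 0],
  [[34, 11, 0], 0],
  [[43, 13, 0], 0],
  [[52, 16, 0], 0],
  [[61, 19, 0], 0],
  [[68, 21, 0], 0],
  [[71, 22, 0], 0],
  [[71, 22, 0], 0],
  [[71, 22, 0], 0],
])

```text
time: 17.35
tool_pos: [506.3, -309.4, 223.2]
tool_rot: [0.989, 0.147, -0.001, -0.002]
wrist_force: [-0.0, 0.2, -1.2]
gripper_width: 0.082
```

```bash
python3 - <<'E'
from h import *
s=snap('side');crop(s,360,200,140,180,4,'s15.png');t=snap('top');crop(t,410,210,110,90,6,'t15.png'); w=snap('wrist');cv2.imwrite('pics/w15.png',w['frame'][:,:,::-1])
E
```

```text
(no output)
```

View pics/s15.png

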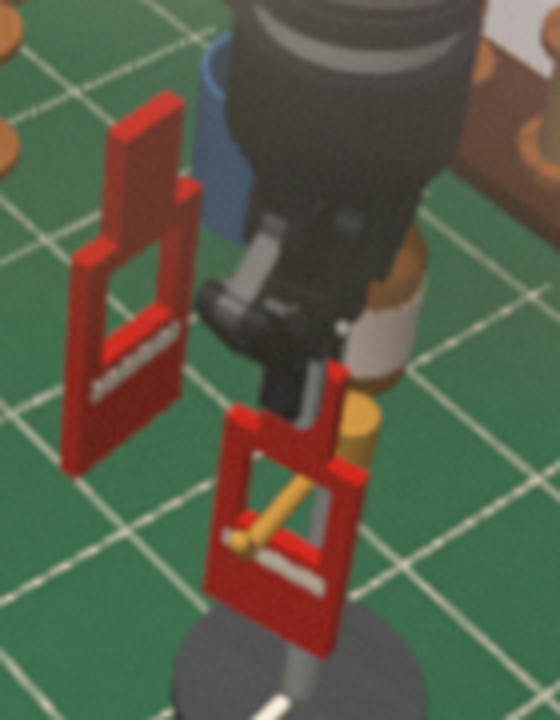

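View pics/w15.png

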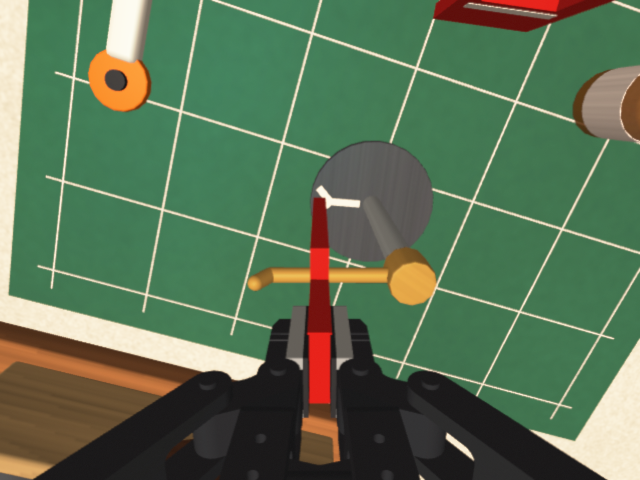

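Emit:
move_arm([
  [[0, 0, -5], 0],
  [[0, 0, -9], 0],
  [[0, 0, -13], 0],
  [[0, 0, -16], 0],
  [[0, 0, -19], 0],
  [[0, 0, -21], 0],
  [[0, 0, -21], 0],
  [[0, 0, -21], 0],
])

```text
time: 18.17
tool_pos: [506.0, -309.7, 202.4]
tool_rot: [0.989, 0.147, -0.001, -0.002]
wrist_force: [-0.1, -0.6, -0.2]
gripper_width: 0.08
```

```bash
python3 - <<'E'
from h import *
s=snap('side');crop(s,360,200,140,180,4,'s16.png')
E
```

```text
(no output)
```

View pics/s16.png

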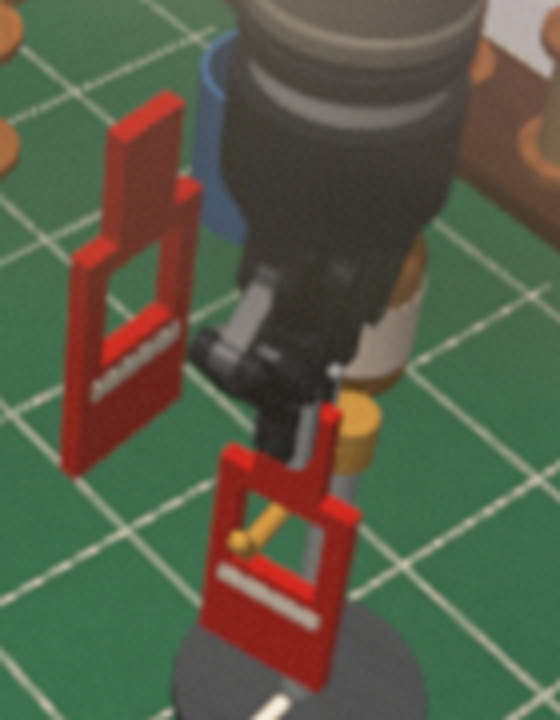

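Emit:
move_arm([
  [[0, 0, -1], 0],
  [[0, 0, -2], 0],
  [[0, 0, -3], 0],
  [[0, 0, -3], 0],
  [[0, 0, -3], 0],
])

```text
time: 18.63
tool_pos: [506.6, -311.0, 201.7]
tool_rot: [0.989, 0.147, 0.001, -0.001]
wrist_force: [-1.7, 0.6, 10.4]
gripper_width: 0.081
```

Emit:
move_arm([
  [[0, 0, 0], 0],
  [[0, 0, 0], 0],
  [[0, 0, 0], 0],
])

```text
time: 18.88
tool_pos: [506.9, -311.5, 202.1]
tool_rot: [0.989, 0.147, 0.001, -0.0]
wrist_force: [-0.6, -0.1, 3.9]
gripper_width: 0.08
```

Emit:
move_arm([
  [[0, 0, 0], 0],
  [[0, 0, 0], 0],
  [[0, 0, 0], 0],
  [[0, 0, 0], 0],
  [[0, 0, 0], 0],
  [[0, 0, 0], 0],
], fingers=170)

```text
time: 19.38
tool_pos: [506.9, -311.4, 202.0]
tool_rot: [0.989, 0.147, 0.001, -0.0]
wrist_force: [1.3, 0.3, 0.1]
gripper_width: 0.334
```

```bash
python3 - <<'E'
from h import *
s=snap('side');crop(s,360,200,140,180,4,'s17.png');w=snap('wrist');cv2.imwrite('pics/w17.png',w['frame'][:,:,::-1])
E
```

```text
(no output)
```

View pics/s17.png

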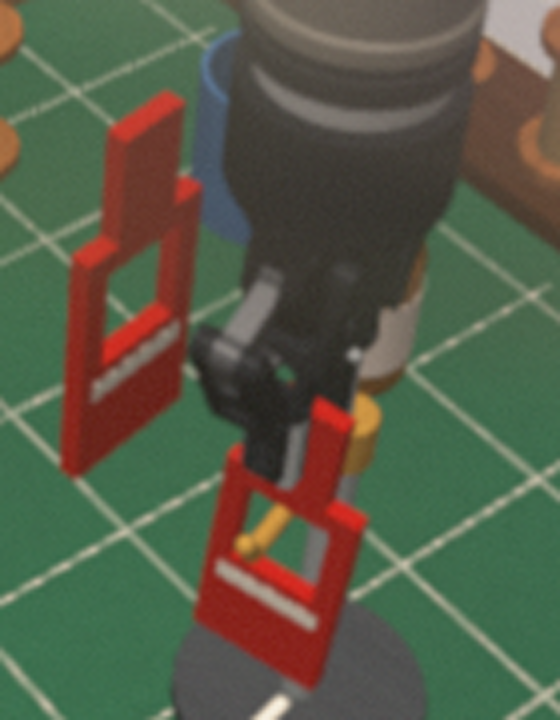

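View pics/w17.png

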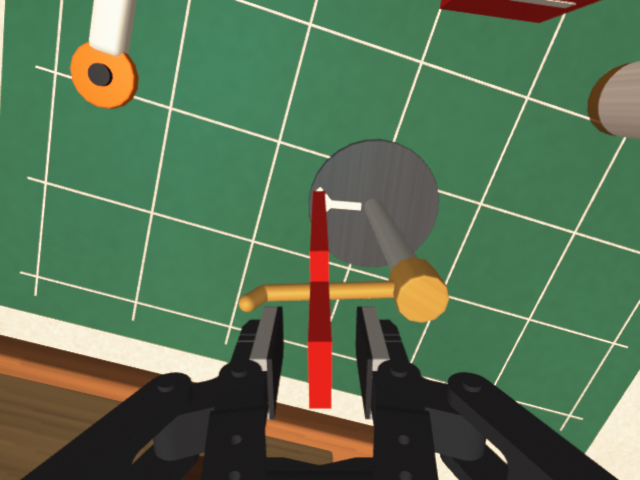

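Emit:
move_arm([
  [[0, 0, 6], 0],
  [[0, 0, 14], 0],
  [[0, 0, 25], 0],
  [[0, 0, 40], 0],
  [[0, 0, 60], 0],
  [[0, 0, 85], 0],
  [[-15, 10, 110], 0],
  [[-35, 30, 120], 0],
  [[-60, 60, 120], 0],
  [[-80, 90, 120], 0],
  [[-100, 120, 120], 0],
  [[-110, 150, 120], 0],
  [[-110, 180, 120], 0],
  [[-110, 200, 120], 0],
  [[-110, 200, 120], 0],
  [[-110, 200, 120], 0],
  [[-110, 200, 120], 0],
])

```text
time: 20.9
tool_pos: [397.0, -112.8, 322.8]
tool_rot: [0.989, 0.146, 0.002, -0.0]
wrist_force: [-0.7, -0.0, 0.2]
gripper_width: 0.332
```

```bash
python3 - <<'E'
from h import *
s=snap('side');cv2.imwrite('pics/s18f.png',s['frame'][:,:,::-1]);crop(s,360,200,140,180,4,'s18.png');t=snap('top');cv2.imwrite('pics/t18f.png',t['frame'][:,:,::-1]);crop(t,410,210,110,90,6,'t18.png')
E
```

```text
(no output)
```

View pics/s18.png

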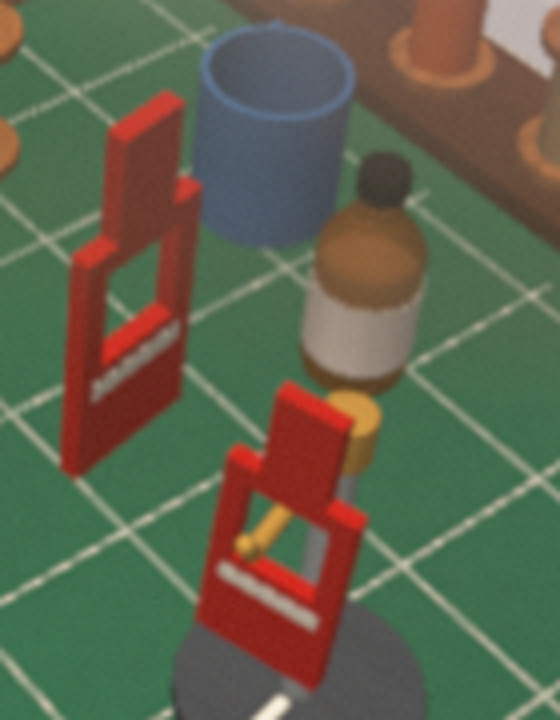

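View pics/t18.png

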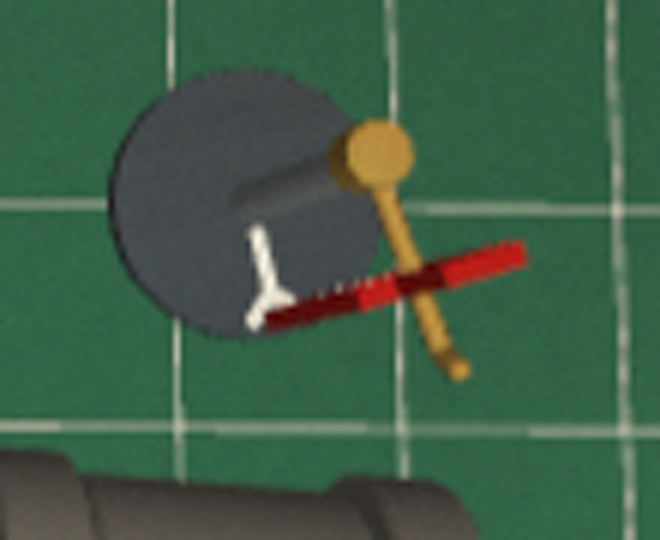

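View pics/t18f.png

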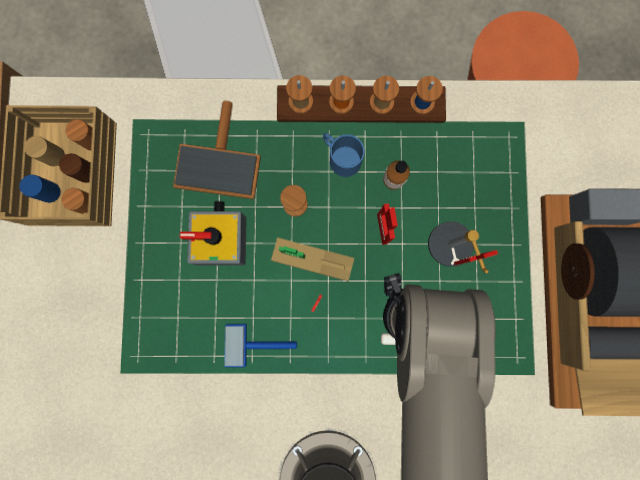

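```bash
python3 - <<'E'
from h import *
t=snap('top');s=snap('side')
f=lambda p:(410+p[0]/6-.4,210+p[1]/6-.4)
P=atz(t,f((379,152)),184);T=atz(t,f((460,370)),185);print(P,T,np.degrees(np.arctan2(*(T-P)[[1,0]]))%360)
a=atz(t,f((256,230)),12);b=atz(t,f((271,292)),12);print(np.degrees(np.arctan2(*(b-a)[[1,0]]))%360)
# tag tab top centre from both views
X,r=tri([(t,f((420,282))),(s,(360+316/4-.4,200+408/4-.4))]);print('tab top',X,r)
crop(s,360,200,140,180,4,'s19.png')
a=cv2.imread('pics/s18.png').astype(int);b=cv2.imread('pics/s19.png').astype(int);print(abs(a-b).max())
E
```

```text
[ 550.7487453  -297.61665697  184.        ] [ 475.89713945 -322.85207383  185.        ] 198.6309826865159
192.32228821253727
tab top [ 510.06240456 -305.43317756  214.63374207] [np.float64(7.789651363996335), np.float64(7.789651363996262)]
12
```

```bash
python3 - <<'E'
from h import *
s=snap('side')
for ang in (196.7,198.6):
    u=np.array([np.cos(np.radians(ang)),np.sin(np.radians(ang)),0]);v=np.array([u[1],-u[0],0])
    P=np.array([550.3,-297.8,0])
    for p in [(290,385),(352,425),(233,452),(364,520),(199,615),(318,688)]:
        c,d=ray(s,(360+p[0]/4-.4,200+p[1]/4-.4)); k=((P+49*u-c)@u)/(d@u); X=c+k*d
        print(ang,p,round((X-P)@v,1),round(X[2],1))
E
```

```text
196.7 (290, 385) 3.7 235.7
196.7 (352, 425) -21.9 232.1
196.7 (233, 452) 22.4 188.0
196.7 (364, 520) -33.0 189.5
196.7 (199, 615) 27.6 87.1
196.7 (318, 688) -28.2 85.0
198.6 (290, 385) 5.3 235.9
198.6 (352, 425) -20.0 231.4
198.6 (233, 452) 23.6 188.9
198.6 (364, 520) -31.0 188.2
198.6 (199, 615) 28.8 88.4
198.6 (318, 688) -26.2 83.7
```

```bash
python3 - <<'E'
from rig import manip
print(manip.hand_in())
E
```

```text
the job is handed in; nothing more can be done
None
```

I did all three steps in order and handed the job in at about 21 s. The hand-in reports no verdict.

- **Lever:** My first push went by without turning it, most likely because the fingertips ran above the lever. The second push, about 12 mm lower, moved it. In the last top picture it lies along the red mark.
- **Hook:** I turned it from about 108° to about 197–199°, against an arrow direction of about 192°. That puts it 5–7° off, well within the 18° allowed.
- **Arrow reading:** The white arrow looks like a "Y" with its branches outward. I took it as pointing outward from the post, which I could not confirm any other way.
- **Red tag:** I took the tag from the rack (the middle-sized of the three red ones), put its opening over the hook's arm and let go. It hangs with its centre about 159 mm above the table (allowed 149–164 mm), about 45 mm out along the arm, leaning about 0.06 rad. Two later pictures showed no movement.
- **Everything else:** The green tag and the other objects look unmoved in the last top picture, though the arm partly hid the cutter. The gripper is clear of everything.

**Checks that disagreed:**
- One triangulation of the tag's top edge between the top and side cameras was about 8 mm inconsistent. I dropped it and used the side-view measurement instead.
- The fingertips also looked 8–14 mm higher in the side view than the stated tool length implies, so I gripped the tag 8 mm lower than planned.

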